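# Lock a lantern section onto the bayonet test socket

### The arm

A 6-joint arm with a two-finger parallel gripper is mounted at the origin on the work surface. World frame = base frame: x ahead of the robot, y to its left, z up, the work surface at z = 0. Lengths are in mm, angles in rad, forces in N, time in s.
With the tool pointing down it reaches from about 250 to 850 mm from the base axis. Payload 12.5 kg.
Tool frame: the origin (TCP) lies midway between the tips of the shut fingers; the grasp point (between the pads) lies 19 mm behind it; x points along the fingers, z is the direction in which the jaws open and shut, and the axes are right-handed (so a half turn about x gives the same grasp; the last joint's range is limited). The gripper opens to 93 mm and grips with 3 to 60 N. Pads are 15 mm wide; open, the fingers measure 128 mm over their backs; the gripper's body (75 mm by 188 mm) begins 65 mm behind the grasp point.
Start: joints at [-0.085, 0.351, 1.652, -0, 1.139, -0.085], TCP at [549.986, 0.027, 218.633] pointing down, gripper open.
Joint ranges: [-2.75, 2.75], [-0.79, 2.1], [0.01, 2.65], [-1.57, 4.71], [0.07, 3.14], [-2.87, 2.87]. Speed limits (rad/s): [2.22, 2.22, 2.79, 3.14, 3.14, 3.14].

### API

Orientations are given as a rotation vector (axis times angle).
In Python, from plant import env, viewer gives the robot as it stands.
- The arm moves only by the tool step_arm, never from a script. Its arguments are lists of equal length, an entry for each row: "translation": the shift along the tool's x, y, z in mm, a list of three; "twist": the turn about the tool's x in rad; "fingers": the finger opening in mm, from 0 to 93. In form: {"translation": [[x, y, z], ...], "twist": [twist, ...], "fingers": [fingers, ...]}. A call has exactly 8 rows; each row shifts and turns the pose as measured when the row begins, along the tool's axes as they then stand; what a row does not reach is not made up. A row lasts 1/8 s, in which the tool goes at most 62.5 mm and 10.7 degrees, less where a joint would pass 70% of its speed; a pose out of reach is approached as far as the arm can. A call with a gripper value outside its range is refused whole. The fingers move at their own pace and stop on an object; "newtons" is the grip in N (left out, the last holds). Time passes only in rows, so rows that do not move let the fingers close, or fill a call up. It gives the time, the measured TCP pose, the force and the opening at its end, in the units of the state.
- env.sense(): the state, without advancing time (a new reading comes with each control period).
- viewer.grab_frame(name): name is "scene" or "side" or "wrist"; returns (picture, depth): 480x640x3 uint8, red, green, blue; 480x640 float32, mm along the optical axis (not along the pixel's ray), 0 where there is no reading.
- viewer.camera_info(name): a dict with "camera_matrix" (3x3 intrinsics, pixels), "extrinsics" (4x4, takes a point from world to camera coordinates). Camera axes: x right, y up, looking along -z (the intrinsics and any distortion apply to the point x, -y, -z); pixel columns grow to the right and rows downward; lengths in mm; the calibration is good to about 2 mm. A picture is of the moment at which its call begins: read the wrist's pose just before it. camera_info takes no time and is no camera call; for the wrist camera it gives the pose at the moment of the call.
- env.job_done(): hands the job in, once; it reports no verdict.
The state is a dict: "t": time; "joints": joint angles; "qd": joint speeds; "joint_torque": joint torques, N m; "position": TCP position; "orientation": TCP orientation; "wrist_force": force on the tool from outside, world axes, zero at the start; "torque": the same for the moment, N m; "grip_width": opening from 0.0 (shut) to 1.0 (fully open).
Only numpy, scipy, OpenCV 4.12 (cv2) and the standard library are available. Lean on these libraries where they do the work, as an engineer would, in place of code of your own. Each camera call takes 0.05 s, during which the arm holds its last target.

### The job

Stack the square brass lantern section on the ceramic bayonet socket of the test block: lower its foot through the two openings in the socket's rim until it rests on the socket's floor, then turn it a quarter turn clockwise (seen from above) to the stop so that its lugs are locked under the rim. Let go of it, and leave the other loose things on the counter where they are.

Things in the scene. Friction and masses are not known exactly. Their poses are not given: they have to be found in the camera images.
- section_mid (a point): Centre, half-way up, of the loose square brass lantern section to be stacked (about 0.35 kg, 110 mm tall, starts upright, z up). Heights above its underside: round neck 44 mm in diameter, 0 to 28 mm; square body 44 x 44 mm with flat sides facing along x and y, pierced by dark diamonds, 28 to 100 mm; stepped cap 34 then 22 mm square, to 110 mm. Same after half a turn.
- section_foot (a point): Centre of the section's underside, 55 mm below its centre, same axes. At the very foot two opposite lugs stick out along +x and -x to 36 mm from the axis; each is 20 mm wide (y) and 8 mm high (0 to 8 mm above the underside). Both show from above beyond the square body.
- socket_floor (a point): Centre of the floor of the white ceramic bayonet socket fixed on a brass test block (104 mm square, 25 mm high, screwed down); this point is 25 mm above the counter, z up. A round cup, 96 mm across outside, 82 mm inside, its top 18 mm above this point. Same after half a turn. There is no spring or catch: friction keeps the section where it is left.
- socket_rim (a point): Centre of the socket's mouth, 18 mm above its floor, same axes. The rim is 6 mm thick over a 12 mm high channel. Its round hole is 52 mm in diameter, with two opposite openings for the lugs along +x and -x, 30 mm wide (y), reaching to 41 mm from the axis. Stops in the channel end the clockwise turn at 93 to 100 degrees, lugs along y, and block the other way after about 10.
- finial_mid (a point): Centre of a loose round brass finial (90 mm tall, 60 mm across the foot, no lugs, pointed top). A bystander; it may stand where the section might.
- bulb_mid (a point): Centre of a clear glass bulb standing on its brass cap, 105 mm tall, 64 mm across. A bystander.
- shade_ring_mid (a point): Centre of a brass shade ring lying flat, 100 mm across, 30 mm high. A bystander.
- pane_mid (a point): Centre of a green glass lantern pane lying flat, 80 x 110 x 6 mm. A bystander.
- bracket_mid (a point): Middle of the plate of a bronze wall bracket lying flat, plate 140 mm long (y), its arm reaching 110 mm towards its -x, 13 mm high. A bystander.
- driver_grip (a point): Handle of a screwdriver lying flat. A bystander.
There are look-alikes about, which are no part of the job. What is shaped like the part that bears section_mid but turquoise is not meant.

How it is judged:
By the outcome, as a careful person would: the job done as asked, in the order asked, and still so for the second after the job is handed in, with the robot touching nothing.
It also fails if it takes over 48 s, if anything falls off the work surface, if the arm or the gripper's body presses on something with over 40 N, if the wrist force passes 120 N, or if a joint passes its speed limit or range.

## Working session

There is one attempt and no reset: what is moved stays moved. The work goes in short steps, Python scripts to look and compute and a tool call to move; the robot and the scene stay as the last step left them, time stands still between calls to the robot, and variables do not carry over. Pictures are saved under pics/ and viewed, and the job is handed in when it is done.

Besides the shell and the picture viewer there is one more tool, called after "Call:" in YAML: its name, and indented under it one key for each argument. step_arm: Moves the arm, as the interface text tells. Its arguments: {"type":"object","properties":{"translation":{"type":"array"},"twist":{"type":"array"},"fingers":{"type":"array"},"newtons":{"type":"number"}},"required":["translation","twist","fingers"]}

```bash
ls; mkdir -p pics
python3 - <<'E'
from plant import env, viewer
import cv2,numpy as np
s=env.sense();print(s)
for n in("scene","side","wrist"):
    i=viewer.camera_info(n);print(n,i)
    p,d=viewer.grab_frame(n)
    cv2.imwrite(f"pics/{n}0.png",p[:,:,::-1]);np.savez(f"{n}0.npz",p=p,d=d,K=i["camera_matrix"],E=i["extrinsics"])
E
```

```text
pics
{'t': 0.0, 'joints': array([-8.45848993e-02,  3.51228693e-01,  1.65243001e+00,  7.22382011e-07,
        1.13905355e+00, -8.46012449e-02]), 'qd': array([ 0.00107199,  0.00079747,  0.00100698,  0.00195292,  0.00018488,
       -0.00160705]), 'joint_torque': array([ 1.41757551e-03, -4.97321892e+01, -2.85254824e+01,  6.99741254e-02,
        2.57699919e-02, -1.73020858e-04]), 'position': array([5.49664800e+02, 6.24841216e-02, 2.18103299e+02]), 'orientation': array([6.22191773e-05, 1.57191186e+00, 8.74231002e-05]), 'wrist_force': array([ 0.55944995,  0.09132303, -0.02118886]), 'torque': array([ 0.00137225,  0.00107581, -0.00104195]), 'grip_width': 1.0025017299822376}
scene {'camera_matrix': array([[451.66798152,   0.        , 322.05377933],
       [  0.        , 451.66798152, 242.26220826],
       [  0.        ,   0.        ,   1.        ]]), 'extrinsics': array([[ 9.04965948e-02,  9.95781231e-01,  1.51692373e-02,
        -8.73571525e+01],
       [-8.16556914e-01,  6.54716639e-02,  5.73540119e-01,
         4.36153533e+02],
       [ 5.70127330e-01, -6.42899733e-02,  8.19037012e-01,
    
[... 477 characters left out ...]
 [-5.92186499e-02, -6.63830453e-01,  7.45534896e-01,
        -1.39574240e+03],
       [ 0.00000000e+00,  0.00000000e+00,  0.00000000e+00,
         1.00000000e+00]])}
wrist {'camera_matrix': array([[342.1139366 ,   0.        , 316.1032476 ],
       [  0.        , 342.1139366 , 242.72247751],
       [  0.        ,   0.        ,   1.        ]]), 'extrinsics': array([[ 9.99996978e-01,  1.05406300e-03, -2.22121693e-03,
        -5.49101907e+02],
       [-1.65910488e-03,  9.56033130e-01, -2.93253989e-01,
         3.46476552e+01],
       [ 1.81444879e-03,  2.93256787e-01,  9.56031989e-01,
        -3.92133512e+02],
       [ 0.00000000e+00,  0.00000000e+00,  0.00000000e+00,
         1.00000000e+00]])}
```

View pics/scene0.png

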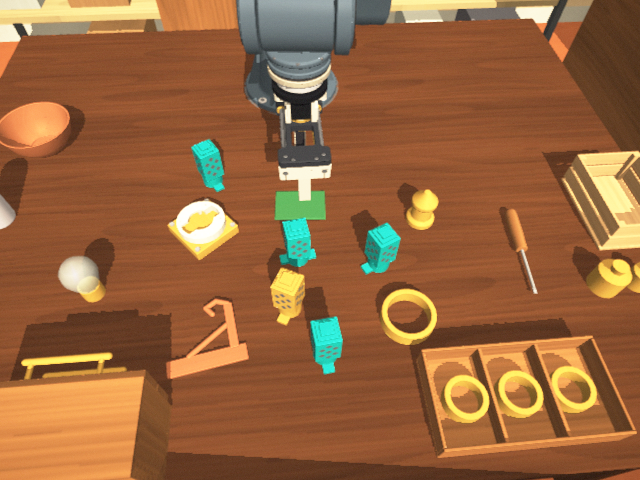

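View pics/side0.png

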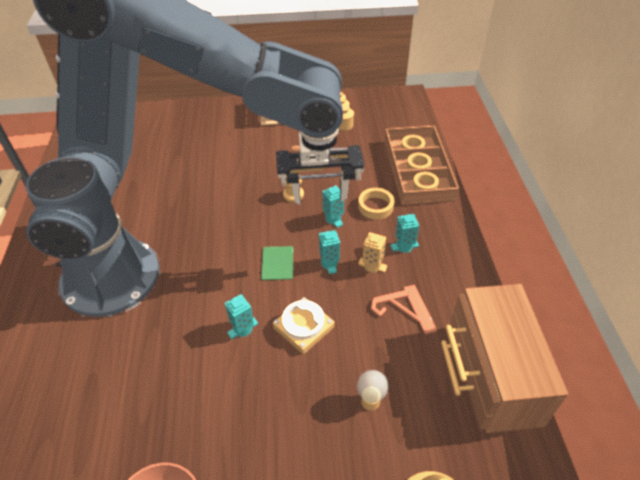

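View pics/wrist0.png

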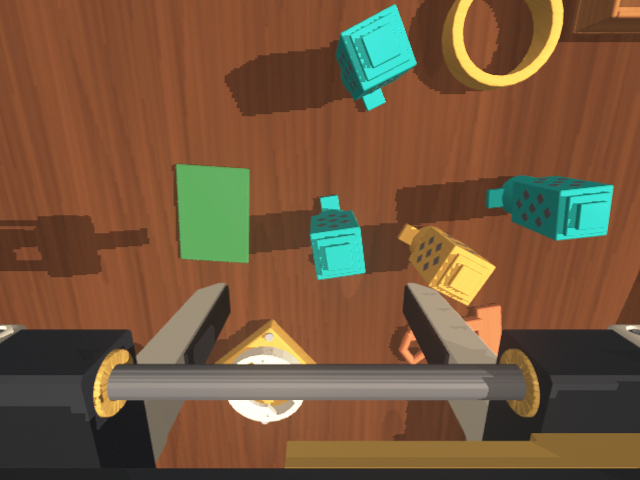

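The only brass section is at scene (288,293), side (374,252) and wrist (452,265). The turquoise ones at scene (297,240), (381,250), (326,343) and (209,165) are look-alikes. The socket is at scene (202,222). I'll measure both and confirm the section in an enlarged crop.

```bash
cat > h.py <<'E'
import numpy as np,cv2
def cloud(p,d,K,E):
    v,u=np.mgrid[0:480,0:640]
    z=d.astype(float);x=(u-K[0,2])/K[0,0]*z;y=(v-K[1,2])/K[1,1]*z
    P=np.stack([x,-y,-z],-1)
    W=(P-E[:3,3])@E[:3,:3]
    W[d<=0]=np.nan
    return W
def load(f):
    a=np.load(f);return a['p'],a['d'],cloud(a['p'],a['d'],a['K'],a['E'])
def ortho(files,x0,x1,y0,y1,res=0.5):
    ims=[]
    for f in files:
        p,d,W=load(f)
        # upsample by 3 using pixel-grid interpolation avoided: just splat
        H=int((y1-y0)/res);Wd=int((x1-x0)/res)
        im=np.zeros((H,Wd,3),np.uint8);hm=np.full((H,Wd),-1e3)
        m=np.isfinite(W).all(-1)&(W[...,0]>x0)&(W[...,0]<x1)&(W[...,1]>y0)&(W[...,1]<y1)
        pts=W[m];c=p[m];o=np.argsort(pts[:,2])
        for q,cc in zip(pts[o],c[o]):
            cx=int((q[0]-x0)/res);cy=int((y1-q[1])/res)
            cv2.circle(im,(cx,cy),1,tuple(int(k) for k in cc[::-1]),-1)
        ims.append(im)
    return ims
E
python3 - <<'E'
from h import *
for n in("scene","side","wrist"):
    p,d,W=load(n+"0.npz")
    hsv=cv2.cvtColor(p,cv2.COLOR_RGB2HSV)
    m0=np.isfinite(W).all(-1)
    t=m0&(np.abs(W[...,2])<8)
    print(n,'table z',np.median(W[...,2][t]))
    yel=(hsv[...,0]>15)&(hsv[...,0]<32)&(hsv[...,1]>100)&(hsv[...,2]>90)
    tq=(hsv[...,0]>80)&(hsv[...,0]<95)&(hsv[...,1]>120)
    for nm,c in(("yel",yel),("tq",tq)):
        k,l,st,ce=cv2.connectedComponentsWithStats(c.astype(np.uint8))
        for i in range(1,k):
            if st[i,4]<60: continue
            q=W[(l==i)&m0]
            if len(q)<20: continue
            zz=np.percentile(q[:,2],98)
            tt=q[q[:,2]>zz-14]
            print(nm,ce[i].round(),st[i,4],'ztop',zz.round(1),'cen top',((np.percentile(tt,2,0)+np.percentile(tt,98,0))/2).round(1))
    wh=(hsv[...,1]<50)&(hsv[...,2]>170)&m0&(W[...,2]>30)&(W[...,2]<55)
    q=W[wh];print('white',len(q),np.median(q,0) if len(q) else '')
p=cv2.imread('pics/scene0.png');a=cv2.resize(p[170:390,150:420],None,fx=2.4,fy=2.4,interpolation=cv2.INTER_CUBIC);cv2.imwrite('pics/crop_sec.png',a)
p=cv2.imread('pics/side0.png');a=cv2.resize(p[180:350,220:430],None,fx=3.5,fy=3.5,interpolation=cv2.INTER_CUBIC);cv2.imwrite('pics/crop_side.png',a)
E
```

```text
scene table z -1.052045174817765
yel [71. 14.] 1869 ztop -201.6 cen top [-854.5 -822.  -206.4]
yel [476.   5.] 1067 ztop -204.0 cen top [-797.6  810.4 -210. ]
yel [579.   2.] 148 ztop -615.6 cen top [-1182.8  1560.   -423.2]
yel [114.  31.] 110 ztop -344.6 cen top [-925.9 -748.3 -350.1]
yel [ 41. 130.] 213 ztop 27.2 cen top [ 158.7 -612.    20.5]
yel [609. 198.] 3299 ztop 79.5 cen top [503.6 676.8  73.3]
yel [422. 210.] 958 ztop 87.8 cen top [495.5 254.4  81.7]
yel [199. 221.] 421 ztop 36.3 cen top [ 480.5 -211.1   29.5]
yel [206. 239.] 812 ztop 26.7 cen top [ 517.6 -203.6   20.3]
yel [520. 233.] 61 ztop 26.6 cen top [556.9 446.8  24.4]
yel [613. 278.] 1577 ztop 69.3 cen top [683.  581.2  63.3]
yel [288. 294.] 1395 ztop 110.3 cen top [683.7 -35.7 103.8]
yel [ 95. 293.] 294 ztop 51.0 cen top [ 632.4 -390.8   48. ]
yel [408. 316.] 1539 ztop 31.3 cen top [726.8 178.9  24.8]
yel [207. 341.] 114 ztop 12.6 cen top [ 740.1 -184.4   10. ]
yel [515. 389.] 1860 ztop 43.7 cen top [880.2 322.   37.2]
yel [572. 383.] 1693 ztop 43.2 cen top [882.3 416.5  36.8]
yel [ 71. 364.] 1287 ztop 118.1 cen t
[... 1584 characters left out ...]
2.71606632]
wrist table z -0.4927776918941489
yel [502.  45.] 4624 ztop 30.9 cen top [721.4 165.3  24.3]
yel [447. 263.] 4117 ztop 109.8 cen top [679.2 -34.8 103.6]
yel [268. 344.] 1450 ztop 25.6 cen top [ 487.2 -160.3   18.9]
yel [108. 383.] 1338 ztop 323.7 cen top [502.4  27.6 317.2]
yel [524. 383.] 1286 ztop 323.2 cen top [597.3  27.7 316.6]
yel [272. 402.] 127 ztop 36.3 cen top [ 492.  -239.5   29.6]
yel [472. 453.] 10759 ztop 334.7 cen top [579.9  22.3 330.4]
tq [375.  55.] 4938 ztop 110.6 cen top [595.5 145.7 104.4]
tq [557. 206.] 5564 ztop 109.9 cen top [773.3  22.3 103.4]
tq [336. 242.] 3254 ztop 110.2 cen top [568.2 -14.2 104.1]
white 1138 [ 482.84132448 -232.34092692   42.0490326 ]
```

View pics/crop_sec.png

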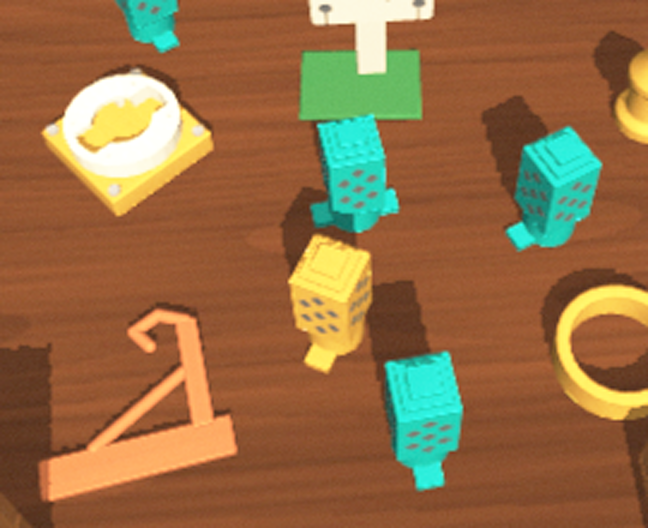

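View pics/crop_side.png

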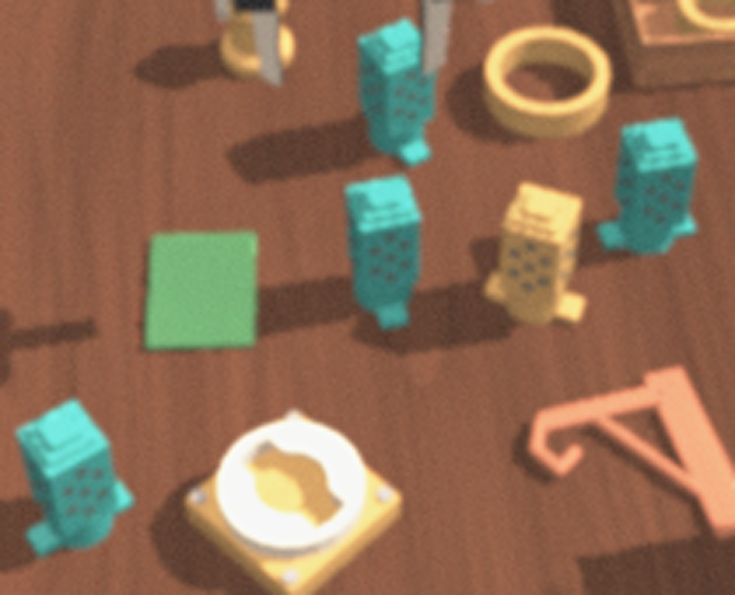

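The crops confirm it: the brass body with dark diamonds has lugs at its foot, and the others are turquoise. Next I fit the exact pose.

```bash
cat >> h.py <<'E'
def fitbody(p,W,cx,cy,R=60):
    hsv=cv2.cvtColor(p,cv2.COLOR_RGB2HSV)
    yel=(hsv[...,0]>15)&(hsv[...,0]<34)&(hsv[...,1]>80)&(hsv[...,2]>60)
    near=np.hypot(W[...,0]-cx,W[...,1]-cy)<R
    r={}
    for nm,a,b in(("cap34+",101.5,115),("top",95,115),("lug",3,12)):
        q=W[near&(W[...,2]>a)&(W[...,2]<b)&(yel)]
        if len(q)<10: print(nm,len(q));continue
        rect=cv2.minAreaRect(q[:,:2].astype(np.float32))
        print(nm,len(q),np.round(rect[0],1),np.round(rect[1],1),round(rect[2],1), 'mean',q.mean(0).round(1))
E
python3 - <<'E'
from h import *
for n in("scene","side","wrist"):
    p,d,W=load(n+"0.npz");print(n);fitbody(p,W,680,-38)
p,d,W=load("wrist0.npz")
ims=ortho(["scene0.npz","side0.npz","wrist0.npz"],620,740,-100,20,0.4)
cv2.imwrite('pics/o_sec.png',cv2.resize(np.hstack(ims),(780,260)))
ims=ortho(["scene0.npz","side0.npz","wrist0.npz"],410,560,-290,-140,0.5)
cv2.imwrite('pics/o_soc.png',cv2.resize(np.hstack(ims),(780,260)))
E
```

```text
scene
cap34+ 355 [682.3 -35. ] [38.5 34.5] 62.1 mean [684.1 -35.  106.2]
top 595 [682.4 -35.4] [44.4 44.7] 62.2 mean [686.  -35.1 103.2]
lug 130 [702.8 -36.8] [29.1 47.2] 4.2 mean [705.3 -43.8   7.1]
side
cap34+ 157 [675.8 -41.1] [41.6 41.9] 67.0 mean [676.3 -41.8 106.7]
top 251 [676.5 -40.9] [46.6 43.1] 63.6 mean [676.3 -44.4 103.8]
lug 86 [675.4 -43.6] [31.7 70.1] 60.7 mean [680.1 -46.9   7.7]
wrist
cap34+ 1414 [679.7 -35.8] [34.2 35.6] 62.5 mean [678.3 -34.2 106.3]
top 2294 [679.7 -35.9] [44.2 45.3] 62.4 mean [677.  -32.7 103.4]
lug 303 [663.9 -19.1] [40.3 26.9] 42.0 mean [656.7 -22.4   7.2]
```

View pics/o_sec.png

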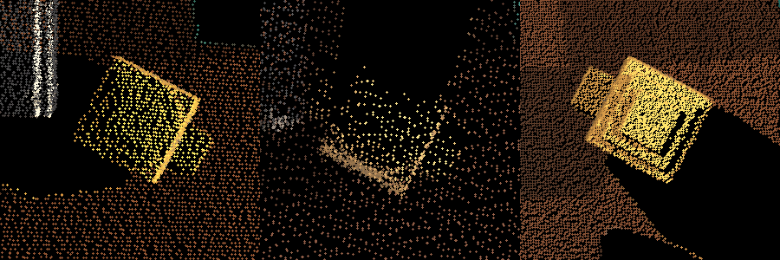

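View pics/o_soc.png

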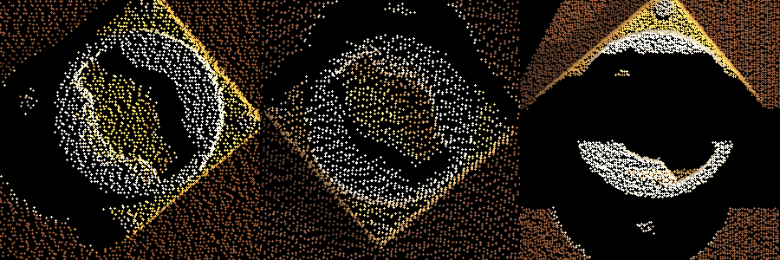

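Call:
step_arm:
  translation:
    - [0,-9,32]
    - [0,-9,33]
    - [0,-9,33]
    - [0,-9,32]
    - [0,0,0]
    - [0,0,0]
    - [0,0,0]
    - [0,0,0]
  twist: [0,0,0,0,-0.18,-0.18,-0.18,-0.18]
  fingers: [75,75,75,75,75,75,75,75]

```text
t: 1.15
position: [682.7, -37.0, 214.6]
orientation: [-0.578, 1.497, 0.583]
wrist_force: [0.4, 0.4, 0.1]
grip_width: 0.805
```

Call:
step_arm:
  translation:
    - [0,0,0]
    - [0,0,0]
    - [0,0,0]
    - [0,0,0]
    - [0,0,0]
    - [0,0,0]
    - [0,0,0]
    - [0,0,0]
  twist: [-0.18,-0.18,0,0,0,0,0,0]
  fingers: [75,75,75,75,75,75,75,75]

```text
t: 2.15
position: [682.1, -37.0, 213.1]
orientation: [-0.855, 1.402, 0.864]
wrist_force: [-0.3, 0.3, 0.9]
grip_width: 0.807
```

```bash
cat >> h.py <<'E'
from scipy.spatial.transform import Rotation as Ro
def snap(n,k):
    from plant import env,viewer
    s=env.sense();i=viewer.camera_info(n);p,d=viewer.grab_frame(n)
    cv2.imwrite(f"pics/{n}{k}.png",p[:,:,::-1]);np.savez(f"{n}{k}.npz",p=p,d=d,K=i["camera_matrix"],E=i["extrinsics"])
    return s,p,d,cloud(p,d,i["camera_matrix"],i["extrinsics"])
def st(s):
    R=Ro.from_rotvec(s['orientation']).as_matrix()
    print('t',round(s['t'],2),'pos',s['position'].round(1),'jawyaw',np.degrees(np.arctan2(R[1,2],R[0,2])).round(1),'toolx',R[:,0].round(3),'F',s['wrist_force'].round(1),'T',s['torque'].round(2),'grip',(s['grip_width']*93).round(1),'q',s['joints'].round(2))
    return R
E
python3 - <<'E'
from h import *
s,p,d,W=snap("wrist",1);R=st(s);fitbody(p,W,680,-36)
tgt=np.array([680,-36,0]);print('to target in tool',(R.T@(tgt-s['position'])).round(1))
E
```

```text
Traceback (most recent call last):
  File "h.py", line 43, in st
    print('t',round(s['t'],2),'pos',s['position'].round(1),'jawyaw',np.degrees(np.arctan2(R[1,2],R[0,2])).round(1),'toolx',R[:,0].round(3),'F',s['wrist_force'].round(1),'T',s['torque'].round(2),'grip',(s['grip_width']*93).round(1),'q',s['joints'].round(2))
                                                                                                                                                                                                         ^^^^^^^^^^^^^^^^^^^^^^^^^^
AttributeError: 'float' object has no attribute 'round'
```

View pics/wrist1.png

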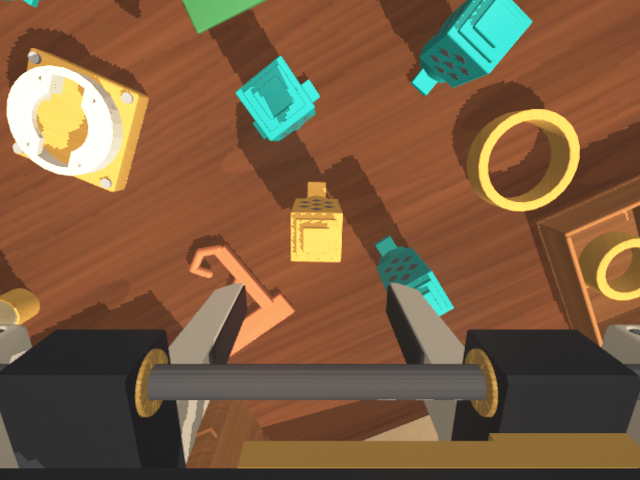

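The wrist view has the brass section at (317,235), square to the jaws with its lug at the top. The socket is in view at (62,120), with its openings running top to bottom. I'll fit both.

```bash
sed -i "s/(s\['grip_width'\]\*93).round(1)/round(float(s['grip_width'])*93,1)/" h.py
cat >> h.py <<'E'
def fitsocket(p,W,cx=488,cy=-208):
    # ring: white points at z~43 ; circle fit on outer boundary; openings: rim mask polar profile
    hsv=cv2.cvtColor(p,cv2.COLOR_RGB2HSV)
    near=np.hypot(W[...,0]-cx,W[...,1]-cy)<75
    wh=near&(W[...,2]>38)&(W[...,2]<50)&(hsv[...,1]<90)
    q=W[wh];zt=np.median(q[:,2]);q=q[np.abs(q[:,2]-zt)<2.5]
    (c0,c1),r=cv2.minEnclosingCircle(np.percentile(q,0,0)[None,:2].astype(np.float32)) if 0 else cv2.minEnclosingCircle(q[:,:2].astype(np.float32))
    print('rim n',len(q),'z',zt.round(1),'circle',round(c0,1),round(c1,1),'r',round(r,1))
    v=q[:,:2]-[c0,c1];ra=np.hypot(*v.T);a=np.degrees(np.arctan2(v[:,1],v[:,0]))%360
    b=[np.percentile(ra[(np.abs((a-k+180)%360-180)<4)],3) if (np.abs((a-k+180)%360-180)<4).sum()>3 else -1 for k in range(0,360,8)]
    print('inner r by angle',[(k,round(float(x))) for k,x in zip(range(0,360,8),b)])
    return c0,c1
E
python3 - <<'E'
from h import *
from plant import env
p,d,W=load("wrist1.npz");s=env.sense();R=st(s);fitbody(p,W,680,-36);fitsocket(p,W)
print('tgt in tool',(R.T@(np.array([680,-36,0])-s['position'])).round(1))
p,d,W=load("scene0.npz");fitsocket(p,W)
p,d,W=load("side0.npz");fitsocket(p,W)
E
```

```text
t 2.2 pos [682.1 -37.  213.1] jawyaw 63.2 toolx [-0.009  0.001 -1.   ] F [ 0.4  0.3 -0.5] T [ 0.04 -0.1   0.01] grip 74.9 q [-0.12  0.61  1.26  0.    1.28 -1.23]
cap34+ 1593 [680.1 -34.2] [37.1 33.8] 62.3 mean [678.3 -35.4 106.5]
top 2567 [679.5 -35.6] [43.2 44.2] 62.4 mean [677.5 -34.7 103.7]
lug 271 [655.5 -22.5] [22.  17.4] 61.3 mean [654.4 -22.8   7.5]
rim n 5409 z 42.2 circle 487.2 -206.5 r 49.3
inner r by angle [(0, 27), (8, 27), (16, 27), (24, 27), (32, 27), (40, 28), (48, 28), (56, 27), (64, 27), (72, 28), (80, 27), (88, 27), (96, 28), (104, 34), (112, 41), (120, 41), (128, 41), (136, 41), (144, 41), (152, 34), (160, 28), (168, 26), (176, 26), (184, 26), (192, 26), (200, 26), (208, 26), (216, 26), (224, 26), (232, 26), (240, 26), (248, 26), (256, 26), (264, 26), (272, 26), (280, 28), (288, 35), (296, 41), (304, 41), (312, 41), (320, 41), (328, 41), (336, 34), (344, 28), (352, 28)]
tgt in tool [213.1   0.5   0.6]
rim n 852 z 41.5 circle 490.6 -205.8 r 49.9
inner r by angle [(0, 27), (8, 27), (16, 27), (24, 27), (32, 26), (40, 28), (48, 29), (56, 28), (64, 28), (72, 27), (80, 2
[... 217 characters left out ...]
27), (248, 27), (256, 27), (264, 28), (272, 27), (280, 29), (288, 34), (296, 41), (304, 41), (312, 41), (320, 40), (328, 41), (336, 34), (344, 28), (352, 26)]
rim n 536 z 42.9 circle 484.7 -209.5 r 49.4
inner r by angle [(0, 28), (8, 28), (16, 29), (24, 27), (32, 30), (40, 29), (48, 27), (56, 26), (64, 27), (72, 29), (80, 27), (88, 26), (96, 25), (104, 33), (112, 41), (120, 40), (128, -1), (136, 41), (144, 39), (152, 37), (160, 33), (168, 28), (176, 30), (184, 27), (192, 26), (200, 30), (208, 29), (216, 26), (224, 26), (232, 26), (240, 30), (248, 26), (256, 26), (264, 26), (272, 29), (280, 32), (288, 37), (296, 41), (304, 41), (312, 41), (320, 43), (328, 42), (336, 31), (344, 28), (352, 28)]
```

Call:
step_arm:
  translation:
    - [25,0.5,0.5]
    - [25,0,0]
    - [25,0,0]
    - [25,0,0]
    - [25,0,0]
    - [20,0,0]
    - [10,0,0]
    - [0,0,0]
  twist: [0.015,0,0,0,0,0,0,0]
  fingers: [75,75,75,75,75,75,75,75]

```text
t: 3.2
position: [681.7, -36.3, 54.5]
orientation: [-0.844, 1.405, 0.85]
wrist_force: [0.2, -1.0, 0.5]
grip_width: 0.81
```

Run:
```python
from h import *
s,p,d,W=snap("side",2);R=st(s)
print((R.T@(np.array([680,-36,56])-s['position'])).round(1))
i=cv2.resize(cv2.imread('pics/side2.png')[150:300,290:450],None,fx=4,fy=4);cv2.imwrite('pics/side2c.png',i)
```

```text
t 3.2 pos [681.7 -36.3  54.5] jawyaw 62.3 toolx [-0.006  0.001 -1.   ] F [ 0.2 -1.   0.5] T [ 0.02 -0.03  0.01] grip 75.3 q [-0.12  0.77  1.38  0.    0.99 -1.21]
[-1.5  1.7 -0.6]
```

View pics/side2c.png

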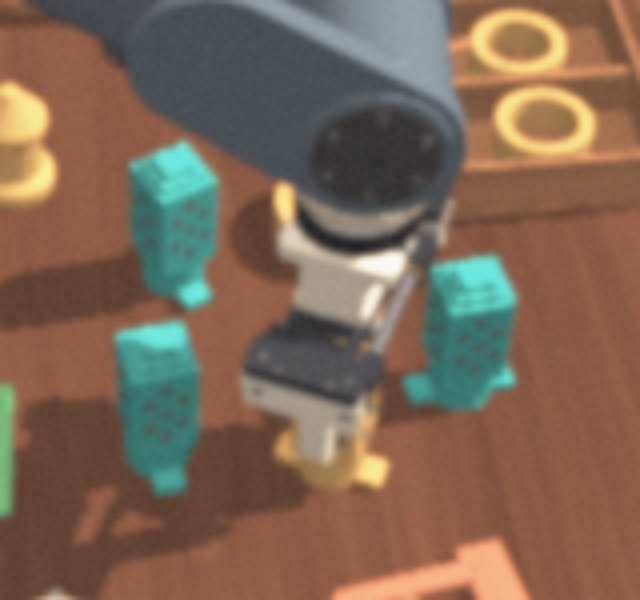

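The view shows the fingers either side of the brass body and clear of its neighbours. I'll close and lift.

Call:
step_arm:
  translation:
    - [0,1.5,-0.5]
    - [0,0,0]
    - [0,0,0]
    - [0,0,0]
    - [0,0,0]
    - [0,0,0]
    - [0,0,0]
    - [0,0,0]
  twist: [0,0,0,0,0,0,0,0]
  fingers: [75,38,38,38,38,38,38,38]
  newtons: 40

```text
t: 4.25
position: [681.6, -36.2, 57.7]
orientation: [-0.846, 1.401, 0.847]
wrist_force: [0.0, -1.0, 0.5]
grip_width: 0.473
```

Call:
step_arm:
  translation:
    - [-20,0,0]
    - [-30,0,0]
    - [-30,0,0]
    - [-30,0,0]
    - [-20,0,0]
    - [0,0,0]
    - [0,0,0]
    - [0,0,0]
  twist: [0,0,0,0,0,0.13,0.13,0.13]
  fingers: [38,38,38,38,38,38,38,38]

```text
t: 5.25
position: [681.3, -35.9, 200.6]
orientation: [-0.537, 1.502, 0.537]
wrist_force: [-0.2, -0.1, -2.4]
grip_width: 0.47
```

Run:
```python
from h import *
s,p,d,W=snap("wrist",3);R=st(s)
print((R.T@(np.array([487,-206.5,0])-s['position'])).round(1))
```

```text
t 5.25 pos [681.3 -35.9 200.6] jawyaw 39.3 toolx [ 0.002 -0.    -1.   ] F [-0.2 -0.1 -2.4] T [-0.01 -0.09 -0.  ] grip 43.7 q [-0.12  0.61  1.29  0.    1.24 -0.81]
[ 200.3   -8.6 -258.7]
```

View pics/wrist3.png

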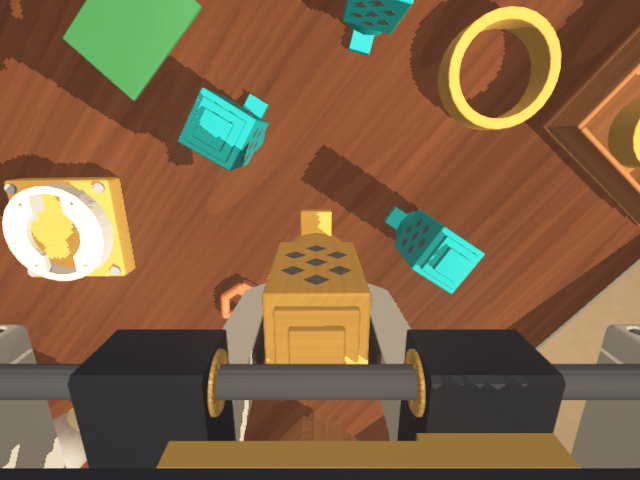

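Held: the section fills the jaws with its lug straight ahead at (317,222), and the socket is at (60,232). I'll carry it over the socket.

Call:
step_arm:
  translation:
    - [0,-2,-35]
    - [0,-2,-45]
    - [0,-2,-45]
    - [0,-2,-45]
    - [0,-2,-45]
    - [0,0,-30]
    - [0,0,-13]
    - [0,0,0]
  twist: [0,0,0,0,0,0,0,0]
  fingers: [38,38,38,38,38,38,38,38]

```text
t: 6.3
position: [482.6, -211.1, 206.5]
orientation: [-0.549, 1.495, 0.542]
wrist_force: [-0.0, 0.2, -2.8]
grip_width: 0.471
```

Run:
```python
from h import *
s,p,d,W=snap("wrist",4);R=st(s);fitsocket(p,W)
snap("side",4);snap("scene",4)
tool=(W-s['position'])@R   # tool coords
np.save('tool4.npy',tool)
T=np.array([487,-206.5,0]);print((R.T@(T-s['position'])).round(1))
# lug: points in tool x 35..65, below
hsv=cv2.cvtColor(p,cv2.COLOR_RGB2HSV);yel=(hsv[...,0]>12)&(hsv[...,0]<34)&(hsv[...,1]>80)
m=yel&(tool[...,0]>44)&(tool[...,0]<66)&(np.abs(tool[...,2])<40)&(np.abs(tool[...,1])<60)
q=tool[m];print('lug',len(q),np.percentile(q,[2,50,98],0).round(1).tolist())
m=yel&(tool[...,0]>-60)&(tool[...,0]<25)&(np.abs(tool[...,2])<25)&(np.abs(tool[...,1])<60)
q=tool[m];print('body',len(q),np.percentile(q,[2,50,98],0).round(1).tolist())
```

```text
t 6.3 pos [ 482.6 -211.1  206.5] jawyaw 39.9 toolx [ 0.007 -0.002 -1.   ] F [-0.   0.2 -2.8] T [ 0.05 -0.05  0.04] grip 43.8 q [-0.5   0.32  1.73  0.    1.09 -1.2 ]
rim n 3116 z 42.3 circle 487.4 -206.1 r 48.4
inner r by angle [(0, 26), (8, 27), (16, 27), (24, 27), (32, 27), (40, 27), (48, 27), (56, 27), (64, 27), (72, 27), (80, 27), (88, 27), (96, 28), (104, 33), (112, 41), (120, 41), (128, 41), (136, 41), (144, 41), (152, 38), (160, 31), (168, 28), (176, 27), (184, 27), (192, 27), (200, 27), (208, 27), (216, 27), (224, 27), (232, 27), (240, 26), (248, 28), (256, -1), (264, -1), (272, -1), (280, -1), (288, -1), (296, -1), (304, -1), (312, -1), (320, -1), (328, -1), (336, -1), (344, -1), (352, -1)]
[206.5   2.    5.4]
lug 922 [[45.1, 18.3, -12.2], [50.2, 29.5, -0.0], [56.2, 37.7, 12.8]]
body 11736 [[-52.5, -4.6, -21.0], [-42.1, 17.9, 0.4], [18.5, 24.0, 22.0]]
```

View pics/wrist4.png

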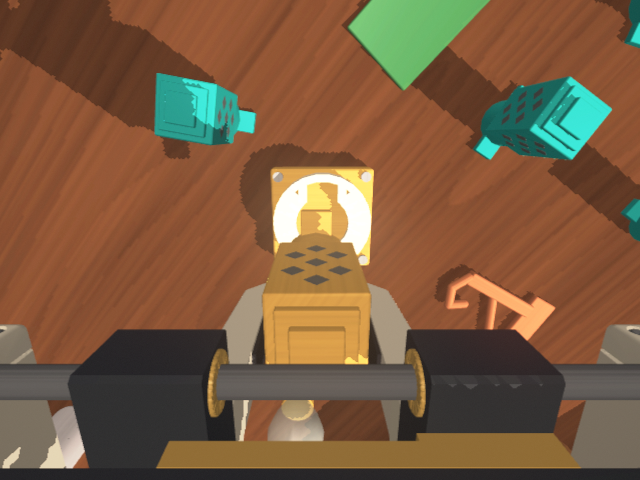

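View pics/side4.png

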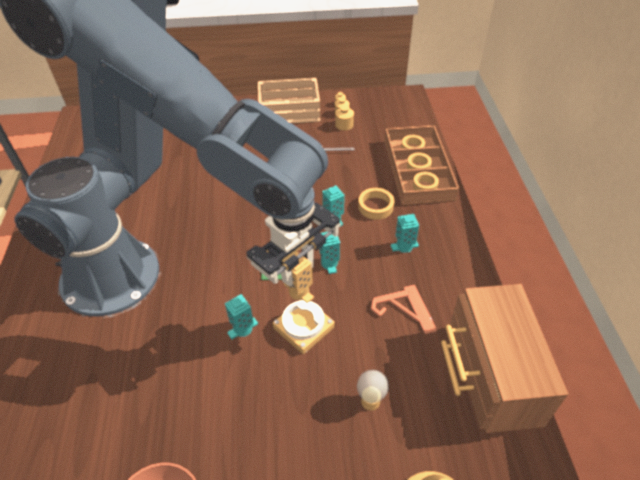

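Holding steady: the lug at (316,222) lines up with the opening behind it at about (320,190). The fit puts the remaining offset at 6 mm along the jaws. I'll correct that and come down to about 12 mm above the rim.

Call:
step_arm:
  translation:
    - [0,-1,6]
    - [10,0,0]
    - [20,0,0]
    - [20,0,0]
    - [20,0,0]
    - [15,0,0]
    - [8,0,0]
    - [0,0,0]
  twist: [0,0,0,0,0,0,0,0]
  fingers: [38,38,38,38,38,38,38,38]

```text
t: 7.45
position: [491.2, -204.4, 106.6]
orientation: [-0.552, 1.495, 0.548]
wrist_force: [0.4, 0.0, -2.0]
grip_width: 0.472
```

```bash
cat > chk.py <<'E'
import sys
from h import *
k=sys.argv[1]
s,p,d,W=snap("wrist",k);R=st(s)
tool=(W-s['position'])@R
c=R.T@(np.array([487.3,-206.3,43])-s['position']);print('rim centre in tool',c.round(1),'minus (.,1.8,.3)')
hsv=cv2.cvtColor(p,cv2.COLOR_RGB2HSV);yel=(hsv[...,0]>12)&(hsv[...,0]<34)&(hsv[...,1]>80)
m=yel&(tool[...,0]>44)&(tool[...,0]<62)&(np.abs(tool[...,2])<40)&(np.abs(tool[...,1])<60)&(W[...,2]>45)
q=tool[m]
if len(q)>20: print('lug',len(q),np.percentile(q,[2,50,98],0).round(1).tolist())
E
python3 chk.py 5
python3 - <<'E'
from h import *
snap("side",5);snap("scene",5)
a=cv2.resize(cv2.imread('pics/side5.png')[220:360,240:370],(390,420),interpolation=2)
b=cv2.resize(cv2.imread('pics/scene5.png')[130:270,140:270],(390,420),interpolation=2)
cv2.imwrite('pics/c5.png',np.hstack([a,b]))
E
```

```text
t 7.45 pos [ 491.2 -204.4  106.6] jawyaw 40.3 toolx [ 0.005 -0.    -1.   ] F [ 0.4  0.  -2. ] T [ 0.02 -0.1   0.03] grip 43.9 q [-0.48  0.46  1.8   0.    0.87 -1.19]
rim centre in tool [63.6  1.3 -4.4] minus (.,1.8,.3)
lug 909 [[45.0, 18.1, -12.8], [50.2, 29.2, -0.0], [56.4, 37.7, 12.8]]
```

View pics/wrist5.png

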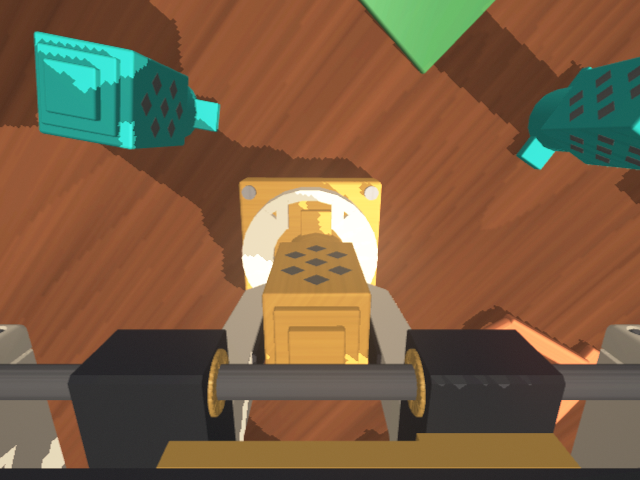

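View pics/c5.png

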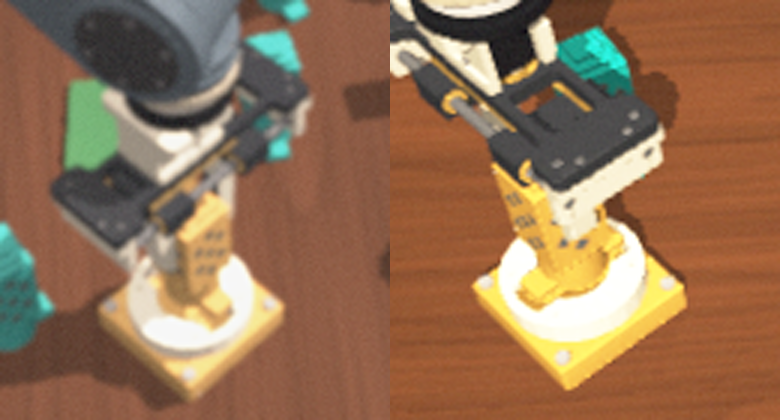

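The lug is about 4.5 mm off along the jaws (rim centre at column 310, section at 316). I'll correct it and descend gently.

Call:
step_arm:
  translation:
    - [0,-0.5,-4.5]
    - [0,0,0]
    - [4,0,0]
    - [4,0,0]
    - [0,0,0]
    - [0,0,0]
    - [0,0,0]
    - [0,0,0]
  twist: [0,0,0,0,0,0,0,0]
  fingers: [38,38,38,38,38,38,38,38]

```text
t: 8.6
position: [488.9, -208.6, 100.2]
orientation: [-0.554, 1.492, 0.545]
wrist_force: [-0.5, 0.0, -2.2]
grip_width: 0.471
```

```bash
python3 chk.py 6
python3 - <<'E'
from h import *
p,d,W=load('wrist6.npz');fitsocket(p,W)
a=cv2.resize(cv2.imread('pics/wrist6.png')[150:400,200:440],(720,600)[:2],interpolation=2)
cv2.imwrite('pics/c6.png',a)
E
```

```text
t 8.6 pos [ 488.9 -208.6  100.2] jawyaw 40.3 toolx [ 0.009 -0.002 -1.   ] F [-0.5  0.  -2.2] T [ 0.08 -0.05  0.01] grip 43.8 q [-0.49  0.47  1.81  0.    0.85 -1.2 ]
rim centre in tool [57.2  3.2 -0. ] minus (.,1.8,.3)
lug 878 [[45.2, 18.6, -11.9], [50.1, 29.1, -0.0], [53.5, 37.6, 12.3]]
rim n 5442 z 42.4 circle 487.4 -206.3 r 48.3
inner r by angle [(0, -1), (8, -1), (16, 38), (24, 34), (32, 31), (40, 30), (48, 29), (56, 28), (64, 28), (72, 27), (80, 27), (88, 27), (96, 28), (104, 33), (112, 41), (120, 41), (128, 41), (136, 41), (144, 41), (152, 38), (160, 30), (168, 27), (176, 27), (184, 27), (192, 27), (200, 28), (208, 28), (216, 29), (224, 30), (232, 32), (240, 35), (248, 38), (256, -1), (264, -1), (272, -1), (280, -1), (288, -1), (296, -1), (304, -1), (312, -1), (320, -1), (328, -1), (336, -1), (344, -1), (352, -1)]
```

View pics/c6.png

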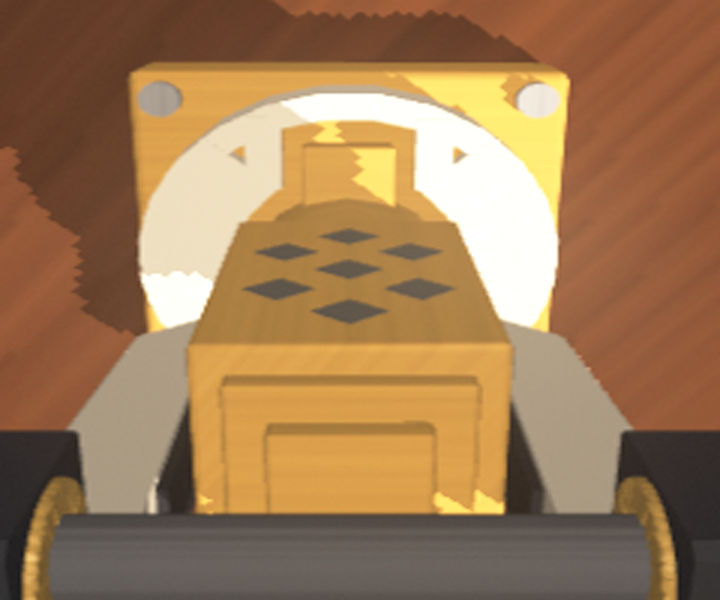

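The lug (crop 303–397) is centred between the opening's sides (282–415). I'll go down.

Call:
step_arm:
  translation:
    - [0,1,0]
    - [3,0,0]
    - [3,0,0]
    - [3,0,0]
    - [3,0,0]
    - [2,0,0]
    - [0,0,0]
    - [0,0,0]
  twist: [0,0,0,0,0,0,0,0]
  fingers: [38,38,38,38,38,38,38,38]

```text
t: 9.65
position: [488.2, -207.8, 85.0]
orientation: [-0.553, 1.493, 0.545]
wrist_force: [0.1, -0.4, -2.3]
grip_width: 0.473
```

```bash
python3 chk.py 7
```

```text
t 9.65 pos [ 488.2 -207.8   85. ] jawyaw 40.3 toolx [ 0.009 -0.002 -1.   ] F [ 0.1 -0.4 -2.3] T [ 0.05 -0.04  0.02] grip 44.0 q [-0.49  0.49  1.82  0.    0.82 -1.2 ]
rim centre in tool [42.  2.  0.] minus (.,1.8,.3)
```

Call:
step_arm:
  translation:
    - [1,0,0]
    - [1,0,0]
    - [1,0,0]
    - [0,0,0]
    - [0,0,0]
    - [0,0,0]
    - [0,0,0]
    - [0,0,0]
  twist: [0,0,0,0,0,0,0,0]
  fingers: [38,38,38,38,38,38,38,38]

```text
t: 10.7
position: [488.6, -208.1, 82.8]
orientation: [-0.554, 1.492, 0.545]
wrist_force: [0.2, -0.2, -0.1]
grip_width: 0.469
```

```bash
python3 chk.py 8
```

```text
t 10.7 pos [ 488.6 -208.1   82.8] jawyaw 40.3 toolx [ 0.009 -0.003 -1.   ] F [ 0.2 -0.2 -0.1] T [0.05 0.19 0.04] grip 43.7 q [-0.49  0.5   1.82  0.    0.82 -1.2 ]
rim centre in tool [39.7  2.6 -0. ] minus (.,1.8,.3)
```

Call:
step_arm:
  translation:
    - [1,0.5,0]
    - [1,0,0]
    - [0,0,0]
    - [0,0,0]
    - [0,0,0]
    - [0,0,0]
    - [0,0,0]
    - [0,0,0]
  twist: [0,0,0,0,0,0,0,0]
  fingers: [38,38,38,38,38,38,38,38]

```text
t: 11.75
position: [488.9, -208.6, 82.6]
orientation: [-0.557, 1.491, 0.543]
wrist_force: [-0.7, -0.5, 1.0]
grip_width: 0.474
```

```bash
python3 chk.py 9;python3 - <<'E'
from h import *
snap("side",9);snap("scene",9)
a=cv2.resize(cv2.imread('pics/wrist9.png')[150:350,220:420],(400,400),interpolation=2)
b=cv2.resize(cv2.imread('pics/scene9.png')[150:270,145:265],(400,400),interpolation=2)
cv2.imwrite('pics/c9.png',np.hstack([a,b]))
E
```

```text
t 11.75 pos [ 488.9 -208.6   82.6] jawyaw 40.3 toolx [ 0.011 -0.005 -1.   ] F [-0.7 -0.5  1. ] T [ 0.16  0.21 -0.  ] grip 44.0 q [-0.49  0.5   1.82  0.    0.81 -1.2 ]
rim centre in tool [39.6  3.2  0. ] minus (.,1.8,.3)
```

View pics/c9.png

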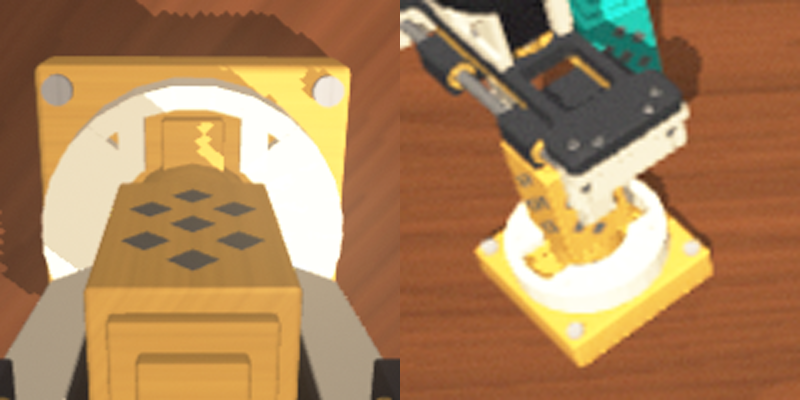

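The force rose from −2.3 N to +1 N and the height stopped at 82.6. The lug top sits below the rim inside the opening, so the foot is on the floor. I'll turn clockwise, halfway first.

Call:
step_arm:
  translation:
    - [0,0.2,-0.2]
    - [0,0.2,-0.2]
    - [0,0.2,-0.2]
    - [0,0.2,-0.2]
    - [0,0.2,-0.2]
    - [0,0.2,-0.2]
    - [0,0,-0.2]
    - [0,0,0]
  twist: [0.12,0.12,0.12,0.12,0.12,0.12,0.12,0]
  fingers: [38,38,38,38,38,38,38,38]

```text
t: 12.9
position: [487.7, -209.5, 82.7]
orientation: [0.121, 1.554, -0.132]
wrist_force: [-0.9, 0.7, 0.1]
grip_width: 0.471
```

```bash
python3 chk.py 10
```

```text
t 12.9 pos [ 487.7 -209.5   82.7] jawyaw -9.2 toolx [ 0.012 -0.008 -1.   ] F [-0.9  0.7  0.1] T [0.18 0.19 0.02] grip 43.8 q [-0.49  0.49  1.82 -0.    0.81 -0.33]
rim centre in tool [39.7  3.3 -1.4] minus (.,1.8,.3)
```

View pics/wrist10.png

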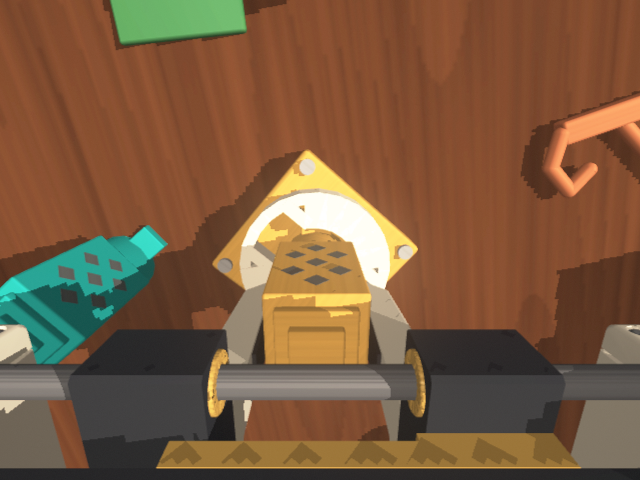

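It has turned about 50° freely: the section follows, the opening at (285,225) is now empty, and the lug is under the rim. I'll continue to the stop.

Call:
step_arm:
  translation:
    - [0,0.3,-0.4]
    - [0,0.3,-0.4]
    - [0,0.3,-0.4]
    - [0,0.3,-0.4]
    - [0,0,-0.4]
    - [0,0,-0.2]
    - [0,0,-0.2]
    - [0,0,0]
  twist: [0.12,0.12,0.12,0.12,0.12,0.08,0.05,0]
  fingers: [38,38,38,38,38,38,38,38]

```text
t: 13.95
position: [487.1, -208.2, 82.9]
orientation: [0.69, 1.438, -0.694]
wrist_force: [-1.4, 1.9, 2.1]
grip_width: 0.47
```

```bash
python3 chk.py 11
```

```text
t 13.95 pos [ 487.1 -208.2   82.9] jawyaw -50.9 toolx [ 0.015 -0.011 -1.   ] F [-1.4  1.9  2.1] T [ 0.41  0.41 -0.01] grip 43.8 q [-0.49  0.49  1.83 -0.    0.8   0.4 ]
rim centre in tool [39.9  1.2 -2.1] minus (.,1.8,.3)
```

Call:
step_arm:
  translation:
    - [0,0,-0.5]
    - [0,0,0]
    - [0,0,0]
    - [0,0,0]
    - [0,0,0]
    - [0,0,0]
    - [0,0,0]
    - [0,0,0]
  twist: [0.04,0.03,0.03,0,0,0,0,0]
  fingers: [38,38,38,38,38,38,38,38]

```text
t: 15.0
position: [486.9, -206.5, 82.9]
orientation: [0.756, 1.416, -0.76]
wrist_force: [0.5, 3.2, 1.1]
grip_width: 0.47
```

```bash
python3 chk.py 12
```

```text
t 15.0 pos [ 486.9 -206.5   82.9] jawyaw -55.9 toolx [ 0.014 -0.01  -1.   ] F [0.5 3.2 1.1] T [0.73 0.09 1.22] grip 43.7 q [-0.49  0.49  1.83 -0.    0.8   0.49]
rim centre in tool [39.9  0.2 -0.7] minus (.,1.8,.3)
```

The moment about the vertical jumped to 1.2 N m at 96° of turn, so it is at the stop. I'll let go and rise straight up.

Call:
step_arm:
  translation:
    - [0,0,0]
    - [0,0,0]
    - [0,0,0]
    - [0,0,0]
    - [0,0,0]
    - [0,0,0]
    - [0,0,0]
    - [0,0,0]
  twist: [0,0,0,0,0,0,0,0]
  fingers: [46,50,56,62,70,75,75,75]

```text
t: 16.05
position: [487.2, -207.5, 83.0]
orientation: [0.76, 1.413, -0.764]
wrist_force: [-0.1, -0.6, 0.3]
grip_width: 0.812
```

```bash
python3 chk.py 13
```

```text
t 16.05 pos [ 487.2 -207.5   83. ] jawyaw -56.1 toolx [ 0.016 -0.011 -1.   ] F [-0.1 -0.6  0.3] T [0.03 0.05 0.03] grip 75.5 q [-0.49  0.49  1.83 -0.    0.8   0.49]
rim centre in tool [40.   0.4 -1.7] minus (.,1.8,.3)
```

View pics/wrist13.png

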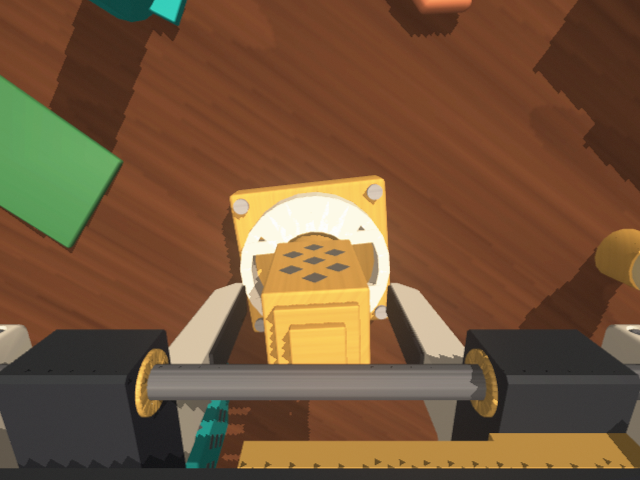

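Released, with both fingers clear of the section at (316,310). I'll rise and measure the result.

Call:
step_arm:
  translation:
    - [-15,0,0]
    - [-20,0,0]
    - [-25,0,0]
    - [-25,0,0]
    - [-25,0,0]
    - [-25,0,0]
    - [-15,0,0]
    - [0,0,0]
  twist: [0,0,0,0,0,0,0,0]
  fingers: [75,75,75,75,75,75,75,75]

```text
t: 17.1
position: [484.8, -205.7, 244.3]
orientation: [0.76, 1.408, -0.763]
wrist_force: [0.9, 0.6, -0.3]
grip_width: 0.806
```

Call:
step_arm:
  translation:
    - [0,-10,0]
    - [0,-20,0]
    - [0,-20,0]
    - [0,-20,0]
    - [0,-10,0]
    - [0,0,0]
    - [0,0,0]
    - [0,0,0]
  twist: [0,0,0,0,0,0,0,0]
  fingers: [75,75,75,75,75,75,75,75]

```text
t: 18.1
position: [411.3, -252.6, 239.5]
orientation: [0.762, 1.416, -0.764]
wrist_force: [0.3, 0.0, 0.7]
grip_width: 0.803
```

Run:
```python
from h import *
s,p,d,W=snap("wrist",14);st(s)
hsv=cv2.cvtColor(p,cv2.COLOR_RGB2HSV);near=np.hypot(W[...,0]-487,W[...,1]+206)<45
for a,b in((126.5,140),(120,140)):
    q=W[near&(W[...,2]>a)&(W[...,2]<b)];r=cv2.minAreaRect(q[:,:2].astype(np.float32));print(len(q),r,'z',np.percentile(q[:,2],[50,98]).round(1))
snap("side",14);snap("scene",14)
a=cv2.resize(cv2.imread('pics/side14.png')[230:360,240:370],(400,400),interpolation=2)
b=cv2.resize(cv2.imread('pics/scene14.png')[130:270,130:270],(400,400),interpolation=2)
cv2.imwrite('pics/c14.png',np.hstack([a,b]))
```

```text
t 18.1 pos [ 411.3 -252.6  239.5] jawyaw -56.2 toolx [ 0.013 -0.009 -1.   ] F [0.3 0.  0.7] T [0.07 0.06 0.01] grip 74.7 q [-0.65  0.2   1.81  0.    1.12  0.33]
2062 ((488.3000183105469, -206.32835388183594), (36.024818420410156, 34.37212371826172), 38.184486389160156) z [130.4 135.6]
3306 ((488.68682861328125, -206.0109100341797), (44.03551483154297, 44.05014419555664), 36.695831298828125) z [129.1 135.5]
```

View pics/wrist14.png

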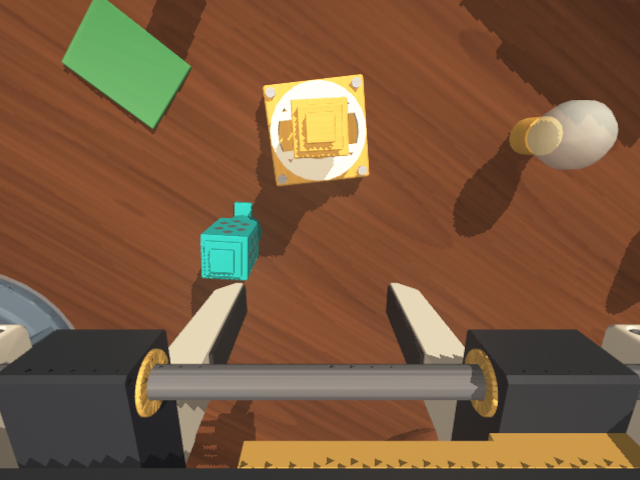

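View pics/c14.png

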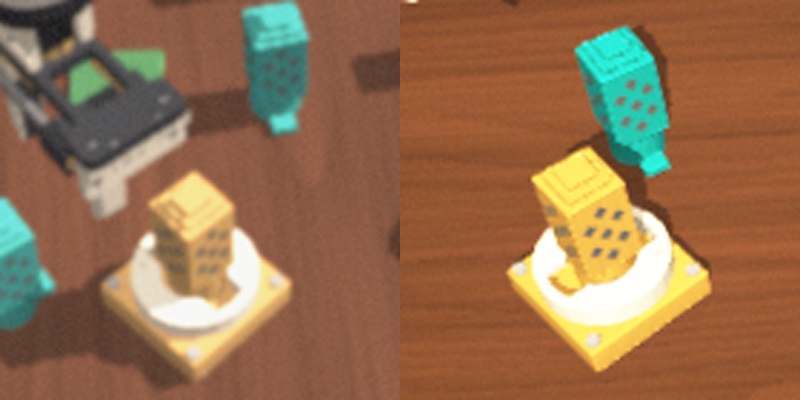

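View pics/scene14.png

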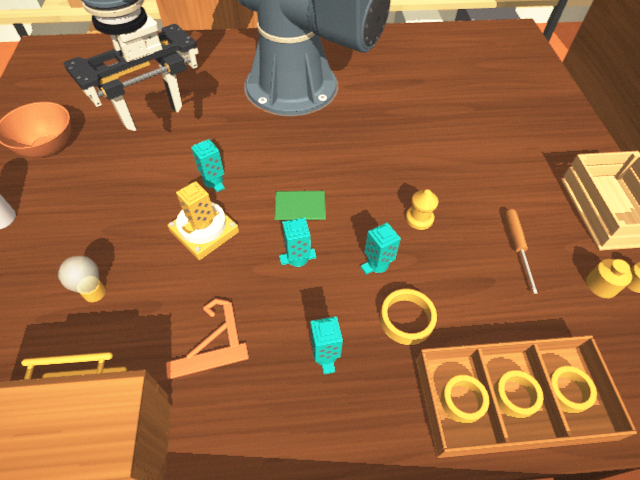

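The section is upright and seated in the socket: its top is at 135.5 (25 + 110 expected) and its centre is within about 1 mm of the socket's. The bystanders are unmoved. The fitted turn of about 93° is borderline, so I'm measuring it against the block.

Run:
```python
from h import *
for f in("wrist1.npz","wrist3.npz","wrist6.npz","wrist14.npz","scene0.npz"):
    p,d,W=load(f)
    near=np.hypot(W[...,0]-487.5,W[...,1]+206.2)<85
    q=W[near&(W[...,2]>20)&(W[...,2]<50)]
    r=cv2.minAreaRect(q[:,:2].astype(np.float32));print(f,'block',len(q),np.round(r[0],1),np.round(r[1],1),round(r[2],2))
    # opening symmetry axis: rim points 29<r<40 occupancy angle
    c=np.array([487.4,-206.3]);v=W[...,:2]-c;ra=np.hypot(v[...,0],v[...,1]);a=np.degrees(np.arctan2(v[...,1],v[...,0]))
    rim=(np.abs(W[...,2]-42.4)<3)&(ra>30)&(ra<39)
    u=a[rim]
    for c0 in(130,-50):
        x=v[...,0]*np.cos(np.radians(c0))+v[...,1]*np.sin(np.radians(c0));y=-v[...,0]*np.sin(np.radians(c0))+v[...,1]*np.cos(np.radians(c0))
        lo=[];hi=[]
        for x0 in range(30,39,2):
            m=(np.abs(W[...,2]-42.4)<3)&(np.abs(x-x0)<1)
            yy=y[m];n=yy[(yy<0)];ps=yy[yy>0]
            if len(n) and len(ps): lo.append(n.max());hi.append(ps.min())
        print('  opening',c0,np.round(lo,1),np.round(hi,1))
p,d,W=load("wrist14.npz");near=np.hypot(W[...,0]-488,W[...,1]+206)<45
for a,b in((121,127),(122,140),(127,131.8),(127.5,140),(132.5,140)):
    q=W[near&(W[...,2]>a)&(W[...,2]<b)];r=cv2.minAreaRect(q[:,:2].astype(np.float32));print('sec',a,len(q),np.round(r[1],1),round(r[2],2))
```

```text
wrist1.npz block 12539 [ 487.5 -206.1] [105.5 104.2] 39.84
  opening 130 [-15.1 -14.9 -14.8 -15.6 -13.7] [14.  14.1 14.5 14.  13.4]
  opening -50 [-14.8 -14.8 -14.6 -14.1 -12.6] [14.5 15.3 15.3 15.6 13.7]
wrist3.npz block 10605 [ 488.2 -205.5] [104.4 103.7] 40.14
  opening 130 [-14.8 -15.2 -15.3 -14.4 -12.8] [13.7 13.7 14.3 13.9 14.1]
  opening -50 [-14.1 -14.  -14.5 -14.2 -12.2] [15.5 15.2 14.9 14.8 14.9]
wrist6.npz block 10613 [ 481.  -198.6] [104.3  84.4] 40.36
  opening 130 [-15.  -15.   -0.4 -15.  -13. ] [15.  15.5  0.2 15.3 12.8]
  opening -50 [] []
wrist14.npz block 6620 [ 487.7 -206.8] [104.1 104.1] 40.05
  opening 130 [-15.1 -15.3 -14.8 -14.8 -11.5] [15.8 15.6 15.4 15.3 10.9]
  opening -50 [-15.5 -15.6 -15.8 -15.1 -15.3] [30.1 15.1 14.8 14.8 15.3]
scene0.npz block 2168 [ 490.5 -204.6] [104.  104.3] 39.79
  opening 130 [-20.2 -18.  -19.4 -21.2 -21.8] [12.4 13.4 11.7 10.2 11.8]
  opening -50 [-12.8 -11.2 -12.3 -13.4 -13.1] [16.4 20.4 16.1 17.7 17.3]
sec 121 1247 [44.  44.1] 36.7
sec 122 3305 [44.  44.1] 36.7
sec 127 1168 [33.9 34. ] 36.84
sec 127.5 2056 [33.9 34. ] 36.84
sec 132.5 889 [22. 22.] 37.04
```

Run:
```python
from h import *
for k in(11,12,13,14):
    p,d,W=load(f"wrist{k}.npz");near=np.hypot(W[...,0]-488,W[...,1]+206)<40
    for a,b in((121.5,127),(127.5,131.8)):
        q=W[near&(W[...,2]>a)&(W[...,2]<b)]
        hs=cv2.minAreaRect(q[:,:2].astype(np.float32));
        # front edge line: farthest in camera-up direction
        print(k,a,len(q),np.round(hs[0],1),np.round(hs[1],1),round(hs[2],2))
    hsv=cv2.cvtColor(p,cv2.COLOR_RGB2HSV)
    # front face of body (z 60..120), fit line
    dirv=W[235,316,:2]
    q=W[255:290,290:345].reshape(-1,3);q=q[(q[:,2]>60)&(q[:,2]<122)]
    if len(q)>50:
        v=cv2.fitLine(q[:,:2].astype(np.float32),cv2.DIST_HUBER,0,.01,.01).ravel();print('  face dir',np.degrees(np.arctan2(v[1],v[0])).round(2),len(q))
```

```text
11 121.5 3689 [ 491.9 -203.3] [33.9 76. ] 38.77
11 127.5 3215 [ 491.7 -204. ] [25.4 74.4] 40.37
  face dir -50.73 1920
12 121.5 3646 [ 492.  -202.3] [34.1 76.5] 34.44
12 127.5 3174 [ 491.8 -203.3] [25.1 74.4] 33.78
  face dir -53.9 1917
13 121.5 3409 [ 493.  -202.7] [36.3 78.9] 32.96
13 127.5 2992 [ 492.1 -203.1] [27.9 78.6] 33.17
  face dir -53.21 1821
14 121.5 1247 [ 488.7 -206. ] [44.  44.1] 36.7
14 127.5 1165 [ 488.6 -206.1] [33.9 34. ] 36.84
```

While it was still gripped against the stop, the section stood at 93.9° with the jaws 2° further round. So the stop was holding it, and it rests there now at 93.3°. Handing in.

Run:
```python
from plant import env
print(env.job_done(), env.sense()['t'])
```

```text
the job is handed in; nothing more can be done
the job is handed in; nothing more can be done
```

The brass lantern section is on the socket, turned clockwise to the stop and let go. I handed the job in at about 18 s of the 48 s allowed.

- **Seating:** I lowered the foot through the rim openings until the contact force rose and the height stopped changing. After release, the top of the section measured 135.5 mm above the counter, where 135 mm was expected. Its centre is within about 1.5 mm of the socket's.
- **Turn:** The moment about the vertical jumped to 1.2 N m at the stop. The jaws slipped about 2° past the section there, so the jaw angle read 96° while the section itself was at 93.9°. It rests at 93.3° now, which is at the lower end of the 93–100° stop range.
- **Lugs:** The rim openings show empty, with no lug in them, so the lugs are under the rim.
- **Surroundings:** In the last pictures the bystanders and turquoise look-alikes were still in place. The gripper was well clear of everything, and I saw no large forces.
- **Disagreements:** The scene and side cameras differed by a few millimetres, so I relied on the wrist camera. The first correction over the socket overshot by about 4.5 mm; I fixed that before inserting the foot.

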